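# Snap the row of sample vials shut

## Task

Close the five sample vials in the steel rack by running your fingertips along the row from left to right: fold each standing blue lid over its vial and press it lightly until it snaps shut, starting with the leftmost vial and finishing with the rightmost. Only touch the lids: do not pick up or shove the rack, do not press hard, and leave the other things on the bench where they are.

Things in the scene. Friction and masses are not known exactly. Their poses are not given: they have to be found in the camera images.
- vial_rack: Low steel rack, 220 mm long (its y), 62 mm deep (its x), 0.9 kg, loose on the bench, with five frosted vials fixed in one row at rack x = 0, y = +84, +42, 0, -42, -84 mm. Vials 24 mm wide, rims 66 mm above the bench. Origin: centre of its underside, on the bench; +y points to the robot's left (within 25 degrees), +z up. Standing lids reach 100 mm above the bench.
- lid_1 (a joint): first (leftmost) vial's blue lid, angle in rad: 0 = snapped shut, 0.1 = lying on its snap bead, not yet snapped, 1.57 = upright, more = leaning back to the left, stop at 2.1. Starts at 1.3 to 1.95. Folds over to the right about a hinge parallel to rack x, 14.5 mm to the +y (left) side of the vial's axis, 66 mm above the bench. Springy: folded but not snapped, it rises again to about 1 rad.
- lid_2 (a joint): the same for the second vial's lid, with the same values, hinge, starts and spring
- lid_3 (a joint): the same for the third (middle) vial's lid, with the same values, hinge, starts and spring
- lid_4 (a joint): the same for the fourth vial's lid, with the same values, hinge, starts and spring
- lid_5 (a joint): the same for the fifth (rightmost) vial's lid, with the same values, hinge, starts and spring
- lid_1_top (a point): middle of the outer face of the first (leftmost) vial's lid; moves with the lid. Lids: round, 27 mm wide, 4 mm thick, 33 mm from hinge to the end of the thumb tab. Shut, this point lies over the vial's axis, 70 mm above the bench. About 3 N straight down on the middle of a folded lid, less towards the tab, makes it snap; it then stays shut.
- lid_2_top (a point): the same point of the second vial's lid
- lid_3_top (a point): the same point of the third vial's lid
- lid_4_top (a point): the same point of the fourth vial's lid
- lid_5_top (a point): the same point of the fifth (rightmost) vial's lid
- indicator_bottle: small white bottle with a blue cap, 36 mm wide, 75 mm tall, standing just behind the rack; origin under its middle. Not part of the job.
- dish: shallow round culture dish, 58 mm wide, 15 mm high, lying behind the rack; origin under its middle. Not part of the job.
- marker: black and white marker pen, 135 mm long, 17 mm thick, lying in front of the rack; origin under its middle. Not part of the job.
- small_beaker: small clear beaker, 55 mm wide, 71 mm tall, to the left of the work; origin under its middle. Not part of the job.
- dish_stack: stack of culture dishes, 60 mm wide, 45 mm high, to the right behind the rack; origin under its middle. Not part of the job.

How it is judged:
By the outcome, as a careful person would: the job done as asked, in the order asked, and still so for the second after the job is handed in, with the robot touching nothing.
It also fails if it takes over 48 s, if anything falls off the work surface, if the arm or the gripper's body presses on something with over 40 N, if the wrist force passes 120 N, or if a joint passes its speed limit or range.

## Robot

A 6-joint arm with a two-finger parallel gripper is mounted at the origin on a cart in front of the work surface, level with it; the furniture and walls round the work are solid. World frame = base frame: x ahead of the robot, y to its left, z up, the work surface at z = 0. Lengths are in mm, angles in rad, forces in N, time in s.
With the tool pointing down it reaches from about 375 to 925 mm from the base axis. Payload 5.7 kg.
Tool frame: the origin (TCP) lies at the very end of the fingers, on their centre line; the grasp point (between the pads) lies 19 mm behind it (bot.grasp_offset is the distance from the TCP to the grasp point, in mm); z points along the fingers, x is the direction in which the jaws open and shut, and the axes are right-handed (so a half turn about z gives the same grasp; the last joint's range is limited). The gripper opens to 85 mm and grips with 20 to 120 N. Pads are 22 mm wide; open, the fingers measure 114 mm over their backs; the gripper's body (76 mm by 85 mm) begins 54 mm behind the grasp point. The pads swing forward as they close: fully open they stand 13 mm farther back than shut.
Start: joints at [1.152, 0.359, 1.51, -0, 1.272, -0.115], TCP at [179.482, 572.494, 231.267] pointing down, gripper open.
Joint ranges: [-2.97, 2.97], [-1.01, 2.36], [0.21, 2.38], [-0.96, 4.11], [0.2, 2.71], [-2.98, 2.98]. Speed limits (rad/s): [2.39, 2.39, 3.14, 3.14, 3.14, 3.14].

## Interface

Orientations are given as a unit quaternion [x, y, z, w].
In Python, from bench import bot gives the robot as it stands. The module is installed in compiled form; this text tells all that it offers.
- The arm moves only by the tool send_rows, never from a script. Its argument "deltas" is a list of rows, each a list of 4 numbers: the shift along the tool's x, y, z in mm, then the turn about the tool's z in rad. In form: [[dx, dy, dz, turn], ...]. A call has 1 to 20 rows; each row shifts and turns the pose as measured when the row begins, along the tool's axes as they then stand; what a row does not reach is not made up. A row lasts 1/10 s, in which the tool goes at most 50 mm and 8.59 degrees, less where a joint would pass 70% of its speed; a pose out of reach is approached as far as the arm can. A call with a gripper value outside its range is refused whole. "grip" is the finger opening in mm, from 0 to 85.4, set as the call begins (left out, the last holds). The fingers move at their own pace and stop on an object; the grip force is fixed at half the most. Time passes only in rows, so rows that do not move let the fingers close. It gives the time, the measured TCP pose, the force and the opening at its end, in the units of the state.
- bot.observe(): the state, without advancing time (a new reading comes with each control period).
- bot.read_camera(name): name is "side" or "top" or "wrist"; returns the picture (480x640x3 uint8, red, green, blue); there is no depth.
- bot.camera_info(name): a dict with "fx", "fy", "cx", "cy" (pixels), "extrinsics" (4x4, takes a point from world to camera coordinates); the wrist camera has in their place "T_tool_cam" (4x4, takes a point from camera to tool coordinates, whose origin is the TCP and whose axes are the tool frame's). Camera axes: x right, y down, z forward; pixel columns grow to the right and rows downward; lengths in mm; the calibration is good to about 2 mm. A picture is of the moment at which its call begins: read the wrist's pose just before it. camera_info takes no time and is no camera call.
- bot.hand_in(): hands the job in, once; it reports no verdict.
Trained networks look in the newest picture that a camera, given by its name, has taken for a name from the list of things; names that differ only in an ending like _2 or _b are one class to them, and where a whole thing is asked for, a point or a joint stands for the part that bears it (a point fixed in the world has none). Each returns a list of dicts, best first, with "confidence" (0 to 1); they miss things now and then, are a little off and sometimes report something else, mostly with a low value. They report only what shows in the picture. A call takes as long as a camera call.
- bot.find_in(camera, target): "location" ([column, row] as shares, 0 to 1, of the picture: columns of its width, rows of its height, amid what is visible of it).
- bot.masks_of(camera, target): "pixels" (480x640 bool, what is visible of it) and "location" ([column, row] as shares, 0 to 1, of the picture: columns of its width, rows of its height, amid what is visible of it).
The state is a dict: "clock": time; "joint_pos": joint angles; "qvel": joint speeds; "joint_efforts": joint torques, N m; "tool_pos": TCP position; "ee_rot": TCP orientation; "force": force on the tool from outside, world axes, zero at the start; "wrist_torque": the same for the moment, N m; "opening": finger opening in mm.
Only numpy, scipy, OpenCV 4.12 (cv2) and the standard library are available. Lean on these libraries where they do the work, as an engineer would, in place of code of your own. Each camera call takes 0.05 s, during which the arm holds its last target.

## Working session

There is one attempt and no reset: what is moved stays moved. The work goes in short steps, Python scripts to look and compute and a tool call to move; the robot and the scene stay as the last step left them, time stands still between calls to the robot, and variables do not carry over. Pictures are saved under pics/ and viewed, and the job is handed in when it is done.

Besides the shell and the picture viewer there is one more tool, called after ">>>" in YAML: its name, and indented under it one key for each argument. send_rows: Moves the arm, as the interface text tells. Its arguments: {"type":"object","properties":{"deltas":{"type":"array"},"grip":{"type":"number"}},"required":["deltas"]}

```bash
mkdir -p pics
python3 - <<'E'
from bench import bot
import cv2,numpy as np
s=bot.observe(); print(s)
for c in ["side","top"]:
    im=bot.read_camera(c); cv2.imwrite(f"pics/{c}0.png",im[:,:,::-1])
    i=bot.camera_info(c); print(c,i)
    for t in ["vial_rack","lid_1","lid_1_top"]:
        for d in bot.find_in(c,t): print(t,np.round(np.array(d["location"])*[640,480],1),round(d["confidence"],2))
print(bot.camera_info("wrist"))
E
```

```text
{'clock': 0.0, 'joint_pos': array([ 1.15189531e+00,  3.59543252e-01,  1.51146296e+00, -3.68956283e-05,
        1.27251329e+00, -1.15078847e-01]), 'qvel': array([-1.23378322e-03,  2.26349165e-04,  1.32753512e-03, -3.58923623e-05,
       -2.24682552e-03,  6.49890772e-04]), 'joint_efforts': array([ 2.41152069e-03, -5.27634752e+01, -2.78626245e+01,  6.12985605e-05,
        1.34788084e-02,  1.67189432e-05]), 'tool_pos': array([179.22079244, 571.86906208, 230.41921347]), 'ee_rot': array([ 8.05964612e-01,  5.91962934e-01, -8.28104876e-04,  4.92687045e-04]), 'force': array([0.44796457, 0.26546418, 0.35173475]), 'wrist_torque': array([-0.02625839, -0.0200098 ,  0.01641521]), 'opening': 85.73584298242889}
side {'fx': 454.58263293580615, 'fy': 454.58263293580615, 'cx': 313.12168451035745, 'cy': 239.12243621547876, 'extrinsics': array([[ 9.96342052e-01, -8.47032033e-02, -1.13085344e-02,
        -5.85892629e+02],
       [-5.55775150e-02, -5.41773056e-01, -8.38685338e-01,
         7.85606317e+01],
       [ 6.49126754e-02,  8.36245971e-01, -5.44498872e-01,
         1.07202908e+03],
       [ 0.00000
[... 609 characters left out ...]
-03, -9.74602978e-01,
         1.17681394e+03],
       [ 0.00000000e+00,  0.00000000e+00,  0.00000000e+00,
         1.00000000e+00]])}
vial_rack [331.8 283.9] 0.91
lid_1 [302.8 281.7] 0.62
lid_1 [322.  279.9] 0.55
lid_1_top [282.8 287.6] 0.38
{'fx': 350.2595466653828, 'fy': 350.2595466653828, 'cx': 321.1572647280005, 'cy': 238.14638279175648, 'T_tool_cam': array([[ 9.99999908e-01,  3.81255444e-04, -1.97714132e-04,
        -4.10669275e-01],
       [-2.96672169e-04,  9.46100975e-01,  3.23871668e-01,
        -8.34945944e+01],
       [ 3.10535369e-04, -3.23871579e-01,  9.46101001e-01,
        -1.41003298e+02],
       [ 0.00000000e+00,  0.00000000e+00,  0.00000000e+00,
         1.00000000e+00]])}
```

Run:
```python
import cv2
a=cv2.imread("pics/top0.png"); cv2.imwrite("pics/top0c.png",cv2.resize(a[200:350,220:420],(800,600),interpolation=cv2.INTER_CUBIC))
a=cv2.imread("pics/side0.png"); cv2.imwrite("pics/side0c.png",cv2.resize(a[190:340,190:390],(800,600),interpolation=cv2.INTER_CUBIC))
```

```text
(no output)
```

View pics/top0.png

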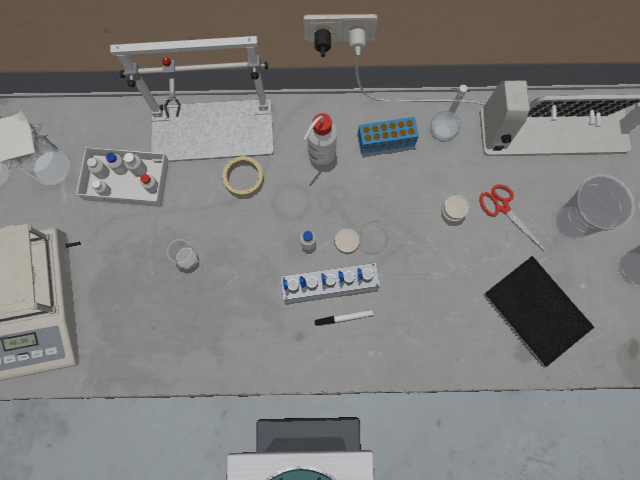

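View pics/side0.png

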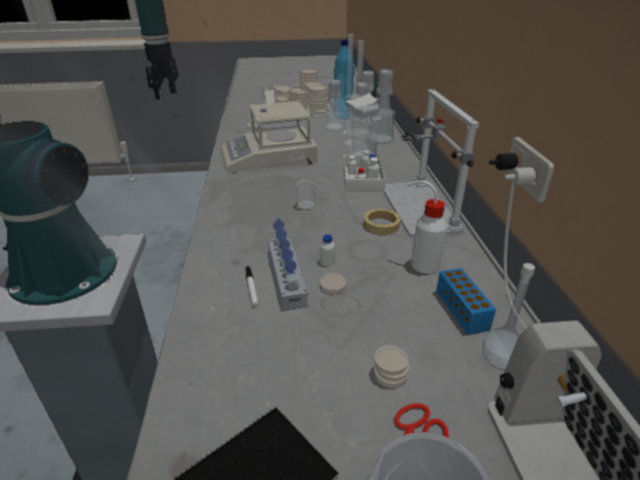

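View crops.

The top view shows the rack around (330,282), tilted slightly, with the bottle behind it at (308,241), the dish at (346,240) and the marker in front at (344,318). The side view shows the lid row from (278,225) to (292,268). I'll look at the crops next.

View pics/top0c.png

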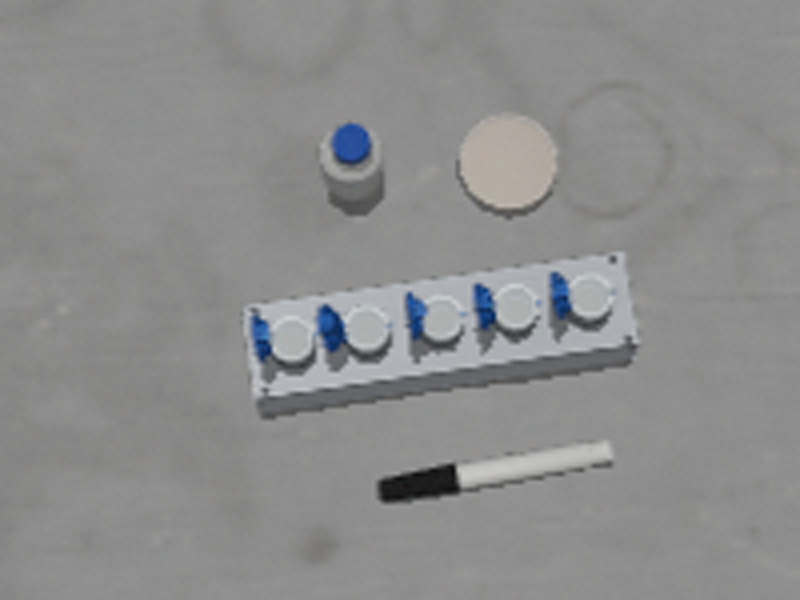

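View pics/side0c.png

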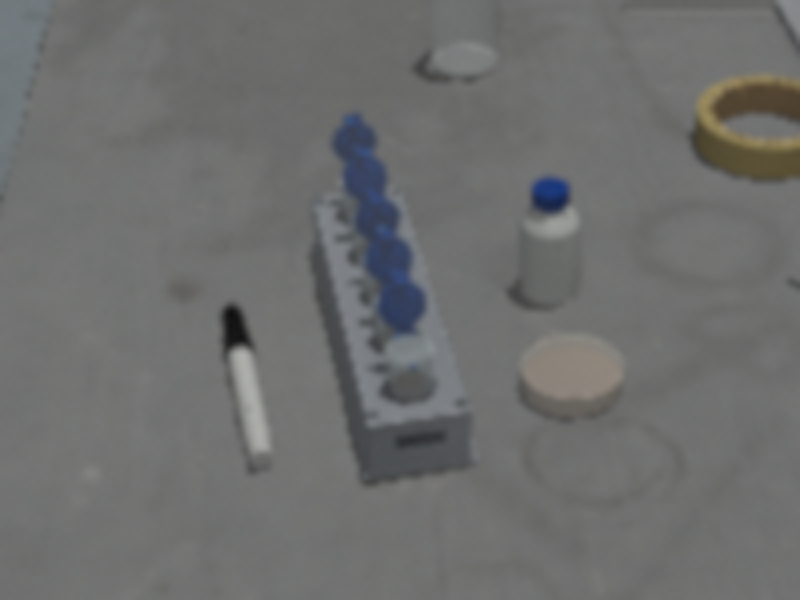

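```bash
cat > h.py <<'E'
import numpy as np,cv2
from scipy.spatial.transform import Rotation as R
from bench import bot
def ray(K,T,px):
    # T world->cam
    d=np.array([(px[0]-K['cx'])/K['fx'],(px[1]-K['cy'])/K['fy'],1.])
    Ri=T[:3,:3].T; return -Ri@T[:3,3], Ri@d
def on_z(K,T,px,z):
    o,d=ray(K,T,px); return o+d*(z-o[2])/d[2]
def proj(K,T,P):
    P=np.atleast_2d(P); c=P@T[:3,:3].T+T[:3,3]
    return np.c_[K['cx']+K['fx']*c[:,0]/c[:,2],K['cy']+K['fy']*c[:,1]/c[:,2]]
def wristT(s,K):
    T=np.eye(4);T[:3,:3]=R.from_quat(s['ee_rot']).as_matrix();T[:3,3]=s['tool_pos']
    return np.linalg.inv(T@K['T_tool_cam'])
E
python3 - <<'E'
from h import *
for c in ["top","side"]:
    K=bot.camera_info(c);T=K['extrinsics']
    bot.read_camera(c)
    m=bot.masks_of(c,"vial_rack")
    for d in m[:1]:
        ys,xs=np.nonzero(d['pixels']); print(c,d['confidence'],len(xs),xs.min(),xs.max(),ys.min(),ys.max())
        b=cv2.boxPoints(cv2.minAreaRect(np.c_[xs,ys].astype(np.float32))); print(b)
    if c=="top":
        for p in b: print(on_z(K,T,p,35).round(1))
    for n,z in [("indicator_bottle",40),("dish",10),("marker",8),("small_beaker",35),("dish_stack",40)]:
        for d in bot.find_in(c,n)[:2]: 
            p=np.array(d['location'])*[640,480]; print(n,p.round(1),round(d['confidence'],2),on_z(K,T,p,z).round(0))
E
```

```text
top 0.89 2598 281 378 263 302
[[279.55203 276.15408]
 [374.98813 262.11935]
 [378.99747 289.38272]
 [283.56137 303.41745]]
[535.   42.2  35. ]
[ 563.9 -176.8   35. ]
[ 500.6 -183.4   35. ]
[472.4  33.2  35. ]
indicator_bottle [307.1 238.4] 0.76 [621. -22.  40.]
dish [344.9 240.8] 0.97 [ 622. -110.   10.]
dish [321.4 277.5] 0.71 [535. -53.  10.]
marker [342.8 318.8] 0.92 [ 438. -101.    8.]
small_beaker [179.9 250.7] 0.68 [598. 272.  35.]
dish_stack [453.5 208.6] 0.79 [ 687. -365.   40.]
indicator_bottle [324.5 247.7] 0.91 [614. -17.  40.]
dish [333.8 285.2] 0.65 [ 624. -122.   10.]
marker [250.5 285.7] 0.83 [ 440. -103.    8.]
small_beaker [304.9 195.7] 0.71 [587. 262.  35.]
small_beaker [282.4 242.4] 0.66 [515.  23.  35.]
dish_stack [392.4 367.9] 0.89 [ 690. -390.   40.]
```

The top crop shows five vial rims, at crop (293,340), (367,330), (440,320), (516,308) and (590,298), with a standing lid on the left of each. I'll fit the rack pose from these rims.

```bash
cat >> h.py <<'E'
def fit(P,ys=np.array([84,42,0,-42,-84.])):
    P=np.array(P)[:,:2]; c=P.mean(0); yc=ys-ys.mean()
    u=(P-c).T@yc; sc=np.linalg.norm(u)/(yc@yc); u/=np.linalg.norm(u)
    return c-u*ys.mean()*1, np.arctan2(-u[0],u[1]), sc
def plan(tgt,yaw,n=None):
    """rows to go from present pose to TCP tgt w/ tool x at world angle yaw, tool down"""
    s=bot.observe(); m=R.from_quat(s['ee_rot']).as_matrix()
    a=np.arctan2(m[1,0],m[0,0]); d=np.array(tgt)-s['tool_pos']; dy=(yaw-a+np.pi)%(2*np.pi)-np.pi
    n=n or int(np.ceil(max(np.linalg.norm(d)/48,abs(dy)/.148,1)))
    for k in range(n):
        th=a+dy*k/n; x=np.array([np.cos(th),np.sin(th),0]); y=np.array([np.sin(th),-np.cos(th),0]); q=d/n
        print([round(float(x@q),1),round(float(y@q),1),round(float(-q[2]),1),round(float(-dy/n),4)],end=',')
    print()
E
python3 - <<'E'
from h import *
K=bot.camera_info("top");T=K['extrinsics']
px=np.array([(293,340),(367,330),(440,320),(516,308),(590,298)])/4+[220,200]
P=np.array([on_z(K,T,p,66) for p in px]); print(P.round(1))
c,y,sc=fit(P); print(c,np.degrees(y),sc)
u=np.array([-np.sin(y),np.cos(y)])
t=c+u*50; plan([t[0],t[1],220],y)
E
```

```text
[[ 509.     9.6   66. ]
 [ 513.9  -31.5   66. ]
 [ 518.8  -72.1   66. ]
 [ 524.8 -114.5   66. ]
 [ 529.7 -155.8   66. ]]
[519.22139142 -72.83903479] 7.227299624227014 0.9933752407160629
[-31.2, 33.1, 0.8, 0.0761],[-28.6, 35.4, 0.8, 0.0761],[-25.9, 37.4, 0.8, 0.0761],[-22.9, 39.3, 0.8, 0.0761],[-19.9, 40.9, 0.8, 0.0761],[-16.7, 42.3, 0.8, 0.0761],[-13.5, 43.5, 0.8, 0.0761],[-10.1, 44.4, 0.8, 0.0761],[-6.7, 45.0, 0.8, 0.0761],[-3.3, 45.4, 0.8, 0.0761],[0.2, 45.5, 0.8, 0.0761],[3.6, 45.4, 0.8, 0.0761],[7.1, 45.0, 0.8, 0.0761],[10.5, 44.3, 0.8, 0.0761],[13.8, 43.4, 0.8, 0.0761],
```

>>> send_rows:
  deltas:
    - [-31,33,0,0.076]
    - [-29,35,0,0.076]
    - [-26,37,0,0.076]
    - [-23,39,0,0.076]
    - [-20,41,0,0.076]
    - [-17,42,0,0.076]
    - [-13,43,0,0.076]
    - [-10,44,0,0.076]
    - [-7,45,0,0.076]
    - [-3,45,0,0.076]
    - [0,45,0,0.076]
    - [4,45,0,0.076]
    - [7,45,0,0.076]
    - [10,44,0,0.076]
    - [14,43,0,0.076]
    - [0,0,0,0]
    - [0,0,0,0]
  grip: 0

```text
clock: 2.8
tool_pos: [514.4, -47.8, 232.6]
ee_rot: [0.999, 0.041, 0.007, -0.003]
force: [0.3, 0.7, 0.5]
opening: -0.4
```

Run:
```python
from h import *
s=bot.observe(); print(s['clock'],s['tool_pos'],R.from_quat(s['ee_rot']).as_matrix().round(4).tolist(),s['opening'],s['force'])
im=bot.read_camera("wrist"); cv2.imwrite("pics/w1.png",im[:,:,::-1])
K=bot.camera_info("wrist");T=wristT(s,K)
for t in ["lid_1","lid_1_top"]:
    for d in bot.find_in("wrist",t): print(t,np.round(np.array(d["location"])*[640,480],1),round(d["confidence"],2))
```

```text
2.8 [514.44532666 -47.77150653 232.64032108] [[0.9965, 0.082, 0.0136], [0.0819, -0.9966, 0.0057], [0.014, -0.0045, -0.9999]] -0.4316688720979486 [0.26012113 0.6982392  0.46828638]
lid_1 [326.5 272.2] 0.84
lid_1 [321.3 178.3] 0.74
lid_1 [319.6 129.3] 0.69
lid_1 [323.6 232.4] 0.63
lid_1_top [318.8 133.4] 0.93
```

View pics/w1.png

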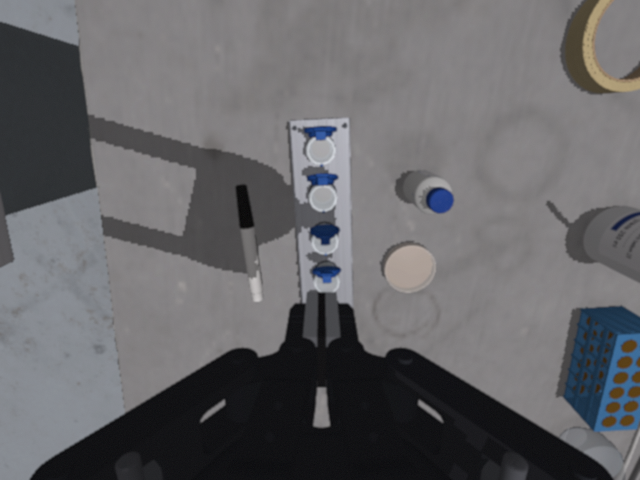

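The wrist view shows the rack's left end at the top: rims are at about (320,150), (322,197), (324,240) and (326,280), with lid tabs just above each. The closed fingers at (322,300) hide vial 5. I'll measure on an enlarged crop.

Run:
```python
import cv2
a=cv2.imread("pics/w1.png"); cv2.imwrite("pics/w1c.png",cv2.resize(a[110:310,260:390],(390*2-130*0,600*2//2*1) if 0 else (390,600),interpolation=cv2.INTER_CUBIC))
```

```text
(no output)
```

View pics/w1c.png

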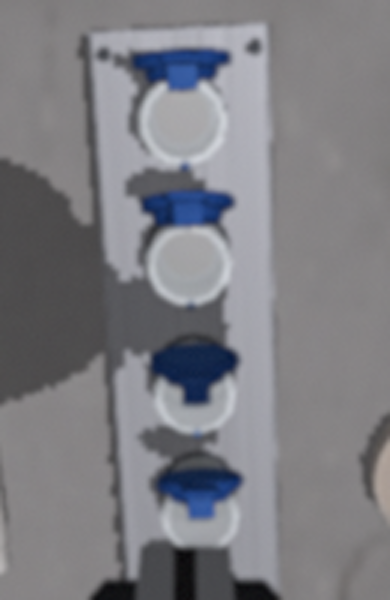

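Run:
```python
from h import *
s=bot.observe();K=bot.camera_info("wrist");T=wristT(s,K)
px=np.array([(183,121),(188.5,264),(195,395),(201,517)])/3+[260,110]
P=np.array([on_z(K,T,p,66) for p in px]); print(P.round(1))
c,y,sc=fit(P,np.array([84,42,0,-42.])); print(c,np.degrees(y),sc)
u=np.array([-np.sin(y),np.cos(y),0])
b=np.array([(90,35),(265,25)])/3+[260,110]
for p in b: print("corner",on_z(K,T,p,40).round(1))
for i in range(5):
    for th in [1.3,1.57,1.95]:
        yy=84-42*i+14.5; h=np.r_[c,66]+u*yy
        a=-u*np.cos(th)+np.array([0,0,1])*np.sin(th); n=u*np.sin(th)+np.array([0,0,1])*np.cos(th)
        q=np.array([h,h+a*33,h+n*4,h+33*a+n*4,h+a*14.5+n*4])
        print(i+1,th,((proj(K,T,q)-[260,110])*3).round(0).tolist())
```

```text
[[ 511.    11.6   66. ]
 [ 516.2  -29.6   66. ]
 [ 521.8  -70.6   66. ]
 [ 527.4 -112.1   66. ]]
[521.8836027  -70.98095156] 7.573430792951201 0.989892243594103
corner [481.5  32.3  40. ]
corner [533.8  39.7  40. ]
1 1.3 [[180.0, 65.0], [183.0, 106.0], [179.0, 51.0], [182.0, 90.0], [181.0, 67.0]]
1 1.57 [[180.0, 65.0], [181.0, 70.0], [179.0, 51.0], [181.0, 53.0], [180.0, 52.0]]
1 1.95 [[180.0, 65.0], [179.0, 18.0], [179.0, 51.0], [178.0, 3.0], [179.0, 31.0]]
2 1.3 [[187.0, 215.0], [190.0, 268.0], [186.0, 202.0], [190.0, 254.0], [188.0, 224.0]]
2 1.57 [[187.0, 215.0], [189.0, 236.0], [186.0, 201.0], [188.0, 221.0], [187.0, 209.0]]
2 1.95 [[187.0, 215.0], [187.0, 188.0], [186.0, 201.0], [186.0, 173.0], [186.0, 190.0]]
3 1.3 [[193.0, 352.0], [197.0, 415.0], [193.0, 340.0], [197.0, 403.0], [194.0, 367.0]]
3 1.57 [[193.0, 352.0], [196.0, 386.0], [193.0, 339.0], [195.0, 373.0], [194.0, 353.0]]
3 1.95 [[193.0, 352.0], [194.0, 341.0], [192.0, 339.0], [193.0, 327.0], [193.0, 334.0]]
4 1.3 [[199.0, 477.0], [203.0, 549.0], [198.0, 468.0], [203.0, 539.0], [200.0, 497.0]]
4 1.57 [[199.0, 477.0], [202.0, 523.0], [198.0, 466.0], [202.0, 511.0], [200.0, 485.0]]
4 1.95 [[199.0, 477.0], [200.0, 481.0], [198.0, 465.0], [199.0, 467.0], [199.0, 466.0]]
5 1.3 [[204.0, 593.0], [209.0, 672.0], [204.0, 585.0], [208.0, 663.0], [206.0, 618.0]]
5 1.57 [[204.0, 593.0], [208.0, 649.0], [204.0, 583.0], [207.0, 638.0], [205.0, 606.0]]
5 1.95 [[204.0, 593.0], [206.0, 609.0], [204.0, 581.0], [205.0, 596.0], [204.0, 587.0]]
```

Both cameras agree on the rack: origin about (520.5,-72), yaw about 7.4°. Lids 1–4 stand at roughly 1.4, 1.55, 1.3 and 1.5 rad, so none leans left. Next I move to the left of lid 1.

```bash
cat >> h.py <<'E'
C=np.array([520.5,-72.0]); YAW=np.radians(7.4)
def rk(p):
    u=np.array([-np.sin(YAW),np.cos(YAW)]);v=np.array([np.cos(YAW),np.sin(YAW)])
    d=np.array(p[:2])-C; return np.array([d@v,d@u,p[2]])
def goto(x,y,z,n=None):
    u=np.array([-np.sin(YAW),np.cos(YAW)]);v=np.array([np.cos(YAW),np.sin(YAW)])
    q=C+v*x+u*y; plan([*q,z],YAW,n)
def st():
    s=bot.observe(); m=R.from_quat(s['ee_rot']).as_matrix()
    print("t",round(s['clock'],2),"rack",rk(s['tool_pos']).round(1),"F",s['force'].round(2),"yaw",np.degrees(np.arctan2(m[1,0],m[0,0])).round(2),"z",m[:,2].round(4),"op",round(s['opening'],1))
E
python3 - <<'E'
from h import *
st(); goto(0,130,130)
E
```

```text
t 2.95 rack [ -3.2  26.5 232.8] F [ 0.74  0.37 -0.35] yaw 4.87 z [ 0.0138  0.0056 -0.9999] op 0.2
[-0.3, -25.9, 25.7, -0.011],[-0.1, -25.9, 25.7, -0.011],[0.2, -25.9, 25.7, -0.011],[0.5, -25.9, 25.7, -0.011],
```

>>> send_rows:
  deltas:
    - [0,-20,20,-0.011]
    - [0,-20,20,-0.011]
    - [1,-20,20,-0.011]
    - [1,-20,20,-0.011]
    - [1,-10,10,0]
    - [0,0,0,0]
    - [0,0,0,0]
  grip: 0

```text
clock: 3.65
tool_pos: [504.9, 54.6, 142.9]
ee_rot: [0.997, 0.072, 0.008, -0.002]
force: [-0.1, -0.0, -0.5]
opening: -0.0
```

Run:
```python
from h import *
st(); goto(0,130,84,6)
```

```text
t 3.65 rack [  0.9 127.6 142.9] F [-0.09 -0.01 -0.52] yaw 8.27 z [ 0.0164  0.0052 -0.9999] op -0.0
[-0.1, -0.4, 9.8, 0.0025],[-0.1, -0.4, 9.8, 0.0025],[-0.1, -0.4, 9.8, 0.0025],[-0.1, -0.4, 9.8, 0.0025],[-0.1, -0.4, 9.8, 0.0025],[-0.1, -0.4, 9.8, 0.0025],
```

>>> send_rows:
  deltas:
    - [0,0,12,0.003]
    - [0,0,12,0.003]
    - [0,0,12,0.003]
    - [0,0,12,0.003]
    - [0,0,8,0.003]
    - [0,0,0,0]
    - [0,0,0,0]
  grip: 0

```text
clock: 4.35
tool_pos: [509.2, 51.1, 84.7]
ee_rot: [0.998, 0.062, 0.011, -0.001]
force: [0.4, 1.3, 0.1]
opening: -0.2
```

Run:
```python
from h import *
st(); goto(0,86,82,6)
im=bot.read_camera("wrist"); cv2.imwrite("pics/w2.png",im[:,:,::-1])
s=bot.observe();K=bot.camera_info("wrist");T=wristT(s,K)
for d in bot.find_in("wrist","lid_1"): print(np.round(np.array(d["location"])*[640,480],1),round(d["confidence"],2))
```

```text
t 4.35 rack [  4.6 123.6  84.7] F [0.45 1.33 0.06] yaw 7.08 z [ 0.0223  0.0039 -0.9997] op -0.2
[-0.7, 6.3, 0.5, -0.0009],[-0.7, 6.3, 0.5, -0.0009],[-0.7, 6.3, 0.5, -0.0009],[-0.8, 6.3, 0.5, -0.0009],[-0.8, 6.3, 0.5, -0.0009],[-0.8, 6.3, 0.5, -0.0009],
[319.9 407. ] 0.84
```

View pics/w2.png

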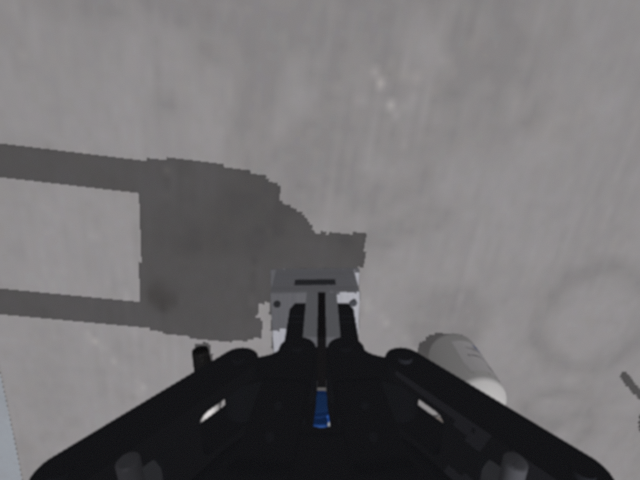

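The fingertips at (320,293) sit left of lid 1, over the rack's left edge, and a lid shows blue through the gap at (320,405). Sweeping right now to fold lid 1.

>>> send_rows:
  deltas:
    - [-0.5,6,0.5,0]
    - [-0.5,6,0.5,0]
    - [-0.5,6,0.5,0]
    - [-0.5,6,0.5,0]
    - [-0.5,6,0.5,0]
    - [-0.5,6,0.5,0]
    - [0,0,0,0]
  grip: 0

```text
clock: 5.15
tool_pos: [512.5, 11.4, 83.5]
ee_rot: [0.998, 0.062, 0.013, -0.001]
force: [0.0, 0.4, 0.9]
opening: 0.2
```

Run:
```python
from h import *
st(); goto(0,84,72,6)
for c,b in [("side",(200,330,220,340)),("top",(220,320,250,380))]:
    im=bot.read_camera(c)[:,:,::-1]; cv2.imwrite(f"pics/{c}1.png",cv2.resize(np.ascontiguousarray(im[b[0]:b[1],b[2]:b[3]]),None,fx=4,fy=4,interpolation=cv2.INTER_CUBIC))
```

```text
t 5.15 rack [ 2.8 83.8 83.5] F [0.02 0.42 0.88] yaw 7.1 z [ 0.0266  0.0034 -0.9996] op 0.2
[-0.5, -0.0, 1.9, -0.0009],[-0.5, -0.0, 1.9, -0.0009],[-0.5, -0.0, 1.9, -0.0009],[-0.5, -0.0, 1.9, -0.0009],[-0.5, -0.0, 1.9, -0.0009],[-0.5, -0.0, 1.9, -0.0009],
```

View pics/side1.png

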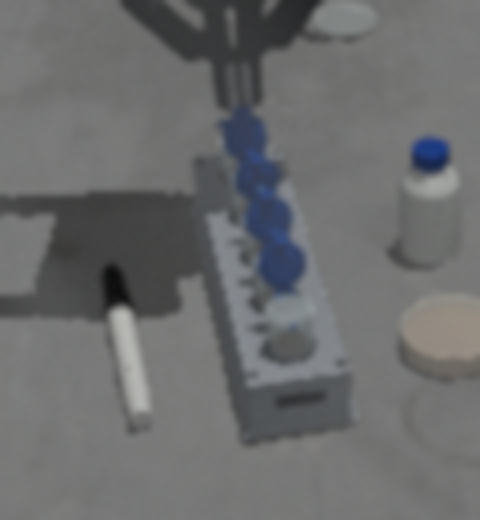

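View pics/top1.png

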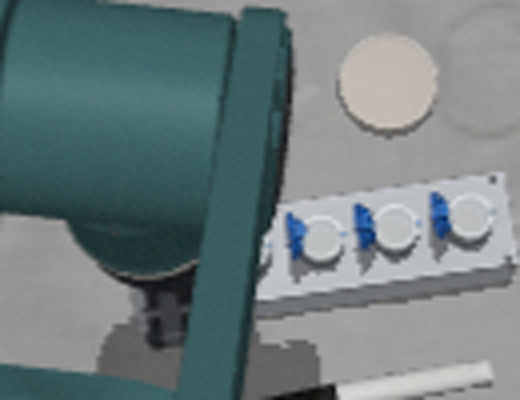

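The side view shows four lids still standing and lid 1 folded under the fingertips at crop (240,100). I'll press down in small steps.

>>> send_rows:
  deltas:
    - [-0.5,0,2,0]
    - [-0.5,0,2,0]
    - [-0.5,0,2,0]
    - [-0.5,0,2,0]
    - [0,0,0,0]
  grip: 0

```text
clock: 5.75
tool_pos: [510.3, 12.6, 74.6]
ee_rot: [0.998, 0.063, 0.013, -0.001]
force: [0.9, -0.0, -0.1]
opening: -0.3
```

```bash
python3 -c "
from h import *
st()"
```

```text
t 5.75 rack [ 0.7 85.2 74.6] F [ 0.94 -0.04 -0.07] yaw 7.17 z [ 0.0263  0.0039 -0.9996] op -0.3
```

>>> send_rows:
  deltas:
    - [0,0,1,0]
    - [0,0,1,0]

```text
clock: 5.95
tool_pos: [510.3, 12.7, 72.5]
ee_rot: [0.998, 0.063, 0.013, -0.001]
force: [-0.1, 0.1, 0.3]
opening: -0.1
```

>>> send_rows:
  deltas:
    - [0,0,1,0]

```text
clock: 6.05
tool_pos: [510.4, 12.7, 71.4]
ee_rot: [0.998, 0.063, 0.013, -0.001]
force: [-0.1, 0.1, 0.9]
opening: 0.1
```

>>> send_rows:
  deltas:
    - [0,0,1,0]

```text
clock: 6.15
tool_pos: [510.4, 12.7, 70.4]
ee_rot: [0.998, 0.063, 0.013, -0.001]
force: [0.1, -0.5, 0.8]
opening: -0.2
```

>>> send_rows:
  deltas:
    - [0,0,0.7,0]

```text
clock: 6.25
tool_pos: [510.5, 12.7, 69.9]
ee_rot: [0.998, 0.063, 0.013, -0.001]
force: [-3.5, -0.5, 13.0]
opening: 0.0
```

>>> send_rows:
  deltas:
    - [0,0,0.7,0]

```text
clock: 6.35
tool_pos: [510.6, 12.7, 69.9]
ee_rot: [0.998, 0.063, 0.013, -0.001]
force: [-3.5, 0.1, 14.4]
opening: -0.5
```

About 14 N at z = 69.9, which is the height of a shut lid. I'll lift straight up and look.

>>> send_rows:
  deltas:
    - [0,0,-5,0]
    - [0,0,-8,0]
    - [0,0,0,0]

```text
clock: 6.65
tool_pos: [510.3, 12.7, 83.9]
ee_rot: [0.998, 0.063, 0.014, -0.001]
force: [0.6, -0.3, -0.5]
opening: 0.3
```

```bash
cat >> h.py <<'E'
def look(n):
    out=[]
    im=bot.read_camera("side")[:,:,::-1]; a=np.ascontiguousarray(im[200:320,230:350]); a=cv2.resize(a,None,fx=5,fy=5,interpolation=cv2.INTER_CUBIC); cv2.imwrite(f"pics/s{n}.png",a)
E
python3 -c "
from h import *
st(); look('L1'); goto(0,42,82,6)"
```

```text
t 6.65 rack [ 0.8 85.3 83.9] F [ 0.6  -0.27 -0.47] yaw 7.18 z [ 0.0269  0.0038 -0.9996] op 0.3
[-0.1, 7.2, 0.3, -0.0006],[-0.1, 7.2, 0.3, -0.0006],[-0.1, 7.2, 0.3, -0.0006],[-0.1, 7.2, 0.3, -0.0006],[-0.1, 7.2, 0.3, -0.0006],[-0.1, 7.2, 0.3, -0.0006],
```

View pics/sL1.png

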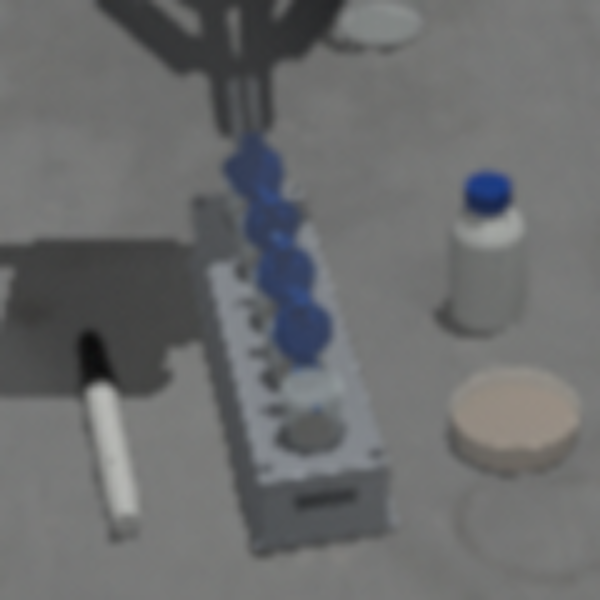

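The finger hides lid 1 here, and lids 2–5 are standing. Before going on I'll raise and shift right so the wrist camera can check that lid 1 stays shut.

>>> send_rows:
  deltas:
    - [0,0,-15,0]
    - [0,10,-15,0]
    - [0,15,0,0]
    - [0,15,0,0]
    - [0,0,0,0]

```text
clock: 7.2
tool_pos: [513.9, -29.0, 112.9]
ee_rot: [0.998, 0.063, 0.013, -0.001]
force: [-0.0, -0.4, -0.1]
opening: -0.2
```

```bash
cat >> h.py <<'E'
def wl(n):
    im=bot.read_camera("wrist")[:,:,::-1]; a=np.ascontiguousarray(im[150:350,220:420]); a=cv2.resize(a,None,fx=3,fy=3,interpolation=cv2.INTER_CUBIC); cv2.imwrite(f"pics/w{n}.png",a)
E
python3 -c "
from h import *
st(); look('L1b'); wl('L1b')"
```

```text
t 7.2 rack [ -1.   43.5 112.9] F [-0.04 -0.4  -0.13] yaw 7.25 z [ 0.0253  0.0037 -0.9997] op -0.2
```

View pics/wL1b.png

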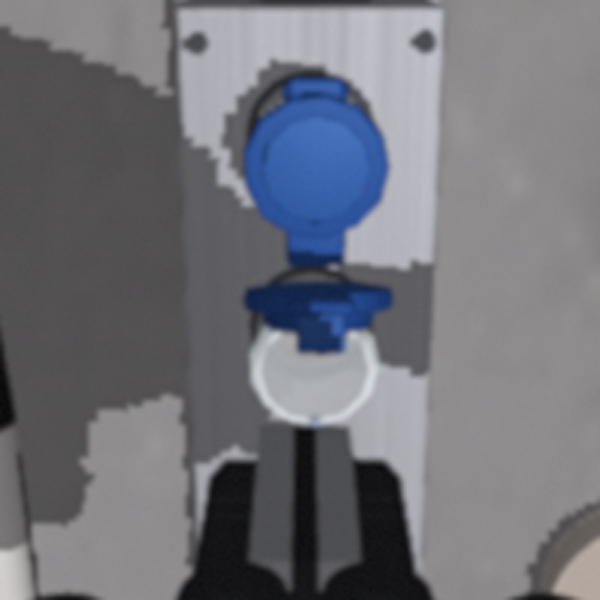

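Lid 1 lies flat and shut at crop (316,165). Lid 2 stands at (318,310) with its rim at (314,373). I'll check the rack pose with this view and plan the move back left of lid 2.

```bash
python3 -c "
from h import *
st();s=bot.observe();K=bot.camera_info('wrist');T=wristT(s,K)
for p,z in [((316,165),70),((314,373),66)]: print(rk(on_z(K,T,np.array(p)/3+[220,150],z)).round(1))
goto(0,86,96,5)"
```

```text
t 7.3 rack [ -1.9  45.1 112.6] F [-0.02  0.21 -0.78] yaw 7.26 z [ 0.0235  0.0048 -0.9997] op -0.2
[ 1.3 84.1 70. ]
[ 1.1 41.5 66. ]
[0.4, -8.2, 3.3, -0.0005],[0.4, -8.2, 3.3, -0.0005],[0.4, -8.2, 3.3, -0.0005],[0.4, -8.2, 3.3, -0.0005],[0.4, -8.2, 3.3, -0.0005],
```

>>> send_rows:
  deltas:
    - [0.5,-10,0,0]
    - [0.5,-10,0,0]
    - [0.5,-10,0,0]
    - [0.5,-8,4,0]
    - [0,0,8,0]
    - [0,0,8,0]
    - [0,0,8,0]
    - [0,0,0,0]

```text
clock: 8.1
tool_pos: [508.2, 17.0, 80.5]
ee_rot: [0.998, 0.065, 0.01, -0.002]
force: [-1.1, -0.1, -0.6]
opening: -0.1
```

```bash
python3 -c "
from h import *
st(); goto(1,43,82,6)"
```

```text
t 8.1 rack [-0.7 89.9 80.5] F [-1.13 -0.12 -0.6 ] yaw 7.43 z [ 0.0198  0.0061 -0.9998] op -0.1
[0.3, 7.8, -0.2, 0.0001],[0.3, 7.8, -0.2, 0.0001],[0.3, 7.8, -0.2, 0.0001],[0.3, 7.8, -0.2, 0.0001],[0.3, 7.8, -0.2, 0.0001],[0.3, 7.8, -0.2, 0.0001],
```

>>> send_rows:
  deltas:
    - [0.3,7,0,0]
    - [0.3,7,0,0]
    - [0.3,7,0,0]
    - [0.3,7,0,0]
    - [0.3,7,0,0]
    - [0.3,7,0,0]
    - [0,0,0,0]

```text
clock: 8.8
tool_pos: [517.0, -30.1, 80.8]
ee_rot: [0.998, 0.064, 0.011, -0.002]
force: [-0.5, -0.5, -0.4]
opening: -0.1
```

```bash
python3 -c "
from h import *
st(); goto(1,43,72,5)"
```

```text
t 8.8 rack [ 1.9 42.  80.8] F [-0.51 -0.53 -0.41] yaw 7.3 z [ 0.0212  0.0053 -0.9998] op -0.1
[-0.2, -0.2, 1.8, -0.0003],[-0.2, -0.2, 1.8, -0.0003],[-0.2, -0.2, 1.8, -0.0003],[-0.2, -0.2, 1.8, -0.0003],[-0.2, -0.2, 1.8, -0.0003],
```

>>> send_rows:
  deltas:
    - [-0.2,0,2,0]
    - [-0.2,0,2,0]
    - [-0.2,0,2,0]
    - [0,0,1,0]
    - [0,0,0,0]

```text
clock: 9.3
tool_pos: [516.4, -29.8, 73.2]
ee_rot: [0.998, 0.064, 0.011, -0.002]
force: [0.8, 0.6, 0.2]
opening: 0.0
```

>>> send_rows:
  deltas:
    - [0,0,1,0]

```text
clock: 9.4
tool_pos: [516.4, -29.7, 72.1]
ee_rot: [0.998, 0.064, 0.011, -0.002]
force: [-0.1, -0.7, 0.4]
opening: 0.3
```

>>> send_rows:
  deltas:
    - [0,0,0.6,0]

```text
clock: 9.5
tool_pos: [516.4, -29.6, 71.5]
ee_rot: [0.998, 0.064, 0.011, -0.002]
force: [0.1, -0.2, 0.9]
opening: -0.2
```

>>> send_rows:
  deltas:
    - [0,0,0.6,0]

```text
clock: 9.6
tool_pos: [516.4, -29.5, 70.9]
ee_rot: [0.998, 0.064, 0.011, -0.002]
force: [-0.1, 0.2, 0.2]
opening: -0.1
```

>>> send_rows:
  deltas:
    - [0,0,0.5,0]

```text
clock: 9.7
tool_pos: [516.4, -29.5, 70.3]
ee_rot: [0.998, 0.064, 0.011, -0.002]
force: [-0.8, 0.5, 0.7]
opening: -0.0
```

>>> send_rows:
  deltas:
    - [0,0,0.3,0]

```text
clock: 9.8
tool_pos: [516.5, -29.5, 70.1]
ee_rot: [0.998, 0.064, 0.011, -0.002]
force: [-1.7, -0.4, 4.8]
opening: -0.2
```

>>> send_rows:
  deltas:
    - [0,0,-5,0]
    - [0,0,-15,0]
    - [0,10,-15,0]
    - [0,15,-3,0]
    - [0,12,0,0]
    - [0,0,0,0]

```text
clock: 10.4
tool_pos: [520.2, -68.3, 109.3]
ee_rot: [0.998, 0.064, 0.01, -0.002]
force: [-0.1, -0.1, 0.1]
opening: 0.2
```

```bash
python3 -c "
from h import *
wl('L2'); st();goto(1,44,104,5)"
```

```text
t 10.45 rack [ -0.2   4.4 109.1] F [1.49 0.65 0.32] yaw 7.38 z [ 0.0196  0.0061 -0.9998] op -0.1
[0.2, -7.9, 1.0, -0.0001],[0.2, -7.9, 1.0, -0.0001],[0.2, -7.9, 1.0, -0.0001],[0.2, -7.9, 1.0, -0.0001],[0.2, -7.9, 1.0, -0.0001],
```

View pics/wL2.png

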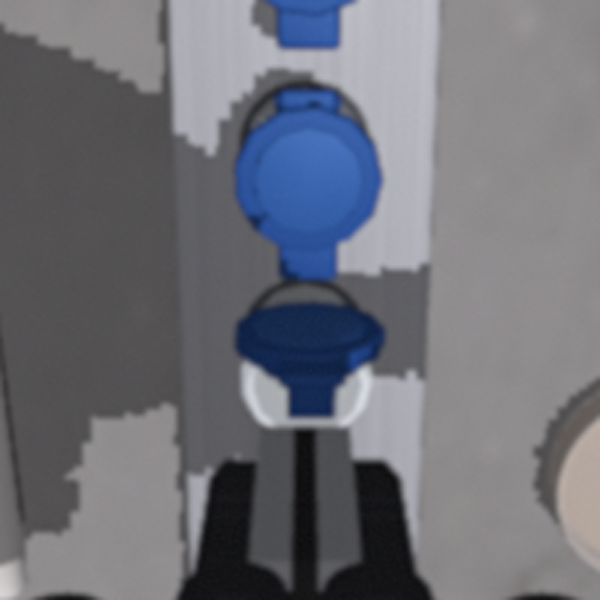

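Lid 2 is flat at crop (308,178). Lid 3 still stands, leaning right, at (310,345). I'll repeat the same routine for lid 3.

>>> send_rows:
  deltas:
    - [0.3,-10,0,0]
    - [0.3,-10,0,0]
    - [0.3,-10,0,0]
    - [0.3,-7,2,0]
    - [0,0,8,0]
    - [0,0,8,0]
    - [0,0,7,0]
    - [0,0,0,0]

```text
clock: 11.25
tool_pos: [513.6, -24.7, 79.7]
ee_rot: [0.998, 0.065, 0.007, -0.004]
force: [0.3, -0.3, -0.3]
opening: -0.0
```

```bash
python3 -c "
from h import *
st(); goto(1,1,81,6)"
```

```text
t 11.25 rack [-0.8 47.8 79.7] F [ 0.3  -0.32 -0.25] yaw 7.47 z [ 0.0143  0.0081 -0.9999] op -0.0
[0.3, 7.8, -0.2, 0.0002],[0.3, 7.8, -0.2, 0.0002],[0.3, 7.8, -0.2, 0.0002],[0.3, 7.8, -0.2, 0.0002],[0.3, 7.8, -0.2, 0.0002],[0.3, 7.8, -0.2, 0.0002],
```

>>> send_rows:
  deltas:
    - [0.3,7,0,0]
    - [0.3,7,0,0]
    - [0.3,7,0,0]
    - [0.3,7,0,0]
    - [0.3,7,0,0]
    - [0.3,7,0,0]
    - [0,0,0,0]

```text
clock: 11.95
tool_pos: [522.4, -71.9, 79.8]
ee_rot: [0.998, 0.064, 0.008, -0.003]
force: [0.1, -0.1, -0.6]
opening: 0.0
```

>>> send_rows:
  deltas:
    - [0,0,2,0]
    - [0,0,2,0]
    - [0,0,2,0]
    - [0,0,0,0]

```text
clock: 12.35
tool_pos: [522.4, -71.7, 73.4]
ee_rot: [0.998, 0.064, 0.008, -0.003]
force: [0.1, -1.1, 0.5]
opening: 0.4
```

```bash
python3 -c "
from h import *
st(); goto(1,1,72,1)"
```

```text
t 12.35 rack [ 1.9  0.  73.4] F [ 0.06 -1.14  0.54] yaw 7.34 z [ 0.0158  0.0073 -0.9998] op 0.4
[-0.9, -1.0, 1.4, -0.0011],
```

>>> send_rows:
  deltas:
    - [-0.5,0,1,0]
    - [-0.3,0,0.6,0]
    - [0,0,0.6,0]

```text
clock: 12.65
tool_pos: [521.7, -71.4, 71.0]
ee_rot: [0.998, 0.064, 0.008, -0.003]
force: [0.3, -0.5, 2.2]
opening: 0.3
```

>>> send_rows:
  deltas:
    - [0,0,0.5,0]

```text
clock: 12.75
tool_pos: [521.7, -71.3, 70.5]
ee_rot: [0.998, 0.065, 0.008, -0.003]
force: [-0.3, 0.3, -0.4]
opening: -0.0
```

>>> send_rows:
  deltas:
    - [0,0,0.3,0]

```text
clock: 12.85
tool_pos: [521.7, -71.3, 70.1]
ee_rot: [0.998, 0.065, 0.008, -0.003]
force: [-0.0, -0.3, 1.0]
opening: 0.4
```

>>> send_rows:
  deltas:
    - [0,0,-5,0]
    - [0,0,-15,0]
    - [0,10,-15,0]
    - [0,15,-3,0]
    - [0,12,0,0]
    - [0,0,0,0]

```text
clock: 13.45
tool_pos: [525.4, -110.0, 109.3]
ee_rot: [0.998, 0.065, 0.008, -0.003]
force: [-0.7, 1.0, 0.6]
opening: 0.2
```

```bash
python3 -c "
from h import *
wl('L3'); st();goto(1,4,104,5)"
```

```text
t 13.5 rack [ -0.4 -37.6 109. ] F [-0.68 -0.57 -0.7 ] yaw 7.42 z [ 0.0137  0.0082 -0.9999] op -0.1
[0.3, -8.3, 1.0, 0.0001],[0.3, -8.3, 1.0, 0.0001],[0.3, -8.3, 1.0, 0.0001],[0.3, -8.3, 1.0, 0.0001],[0.3, -8.3, 1.0, 0.0001],
```

View pics/wL3.png

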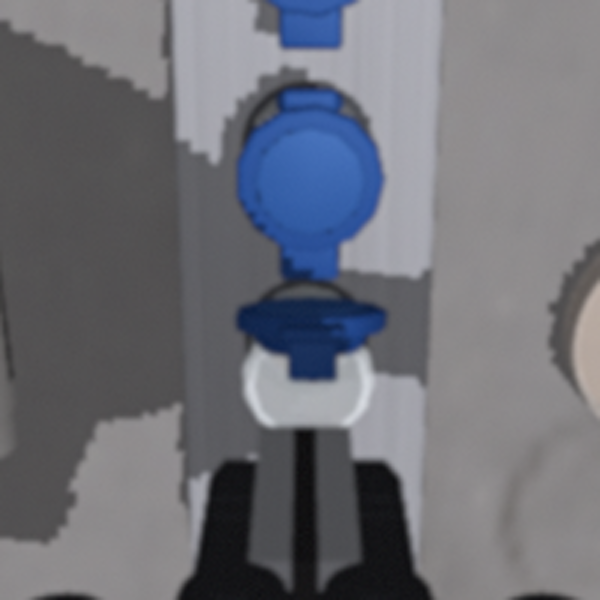

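Lid 3 is shut at crop (310,180), and lid 4 stands at (312,325). Next is lid 4.

>>> send_rows:
  deltas:
    - [0.3,-10,0,0]
    - [0.3,-10,0,0]
    - [0.3,-10,0,0]
    - [0.3,-7,2,0]
    - [0,0,8,0]
    - [0,0,8,0]
    - [0,0,7,0]
    - [0,0,0,0]

```text
clock: 14.3
tool_pos: [518.6, -66.1, 79.8]
ee_rot: [0.998, 0.066, 0.005, -0.005]
force: [0.4, 0.6, -0.2]
opening: -0.3
```

```bash
python3 -c "
from h import *
st(); goto(1,-41,81,6)"
```

```text
t 14.3 rack [-1.1  6.1 79.8] F [ 0.35  0.57 -0.25] yaw 7.52 z [ 0.0085  0.0106 -0.9999] op -0.3
[0.3, 7.9, -0.2, 0.0004],[0.3, 7.9, -0.2, 0.0004],[0.3, 7.9, -0.2, 0.0004],[0.3, 7.9, -0.2, 0.0004],[0.4, 7.9, -0.2, 0.0004],[0.4, 7.9, -0.2, 0.0004],
```

>>> send_rows:
  deltas:
    - [0.3,7,0,0]
    - [0.3,7,0,0]
    - [0.3,7,0,0]
    - [0.3,7,0,0]
    - [0.3,7,0,0]
    - [0.3,7,0,0]
    - [0,0,0,0]

```text
clock: 15.0
tool_pos: [527.5, -113.4, 79.6]
ee_rot: [0.998, 0.065, 0.005, -0.004]
force: [0.7, 0.2, 0.5]
opening: 0.0
```

>>> send_rows:
  deltas:
    - [0,0,2,0]
    - [0,0,2,0]
    - [0,0,2,0]
    - [0,0,0,0]

```text
clock: 15.4
tool_pos: [527.4, -113.2, 73.2]
ee_rot: [0.998, 0.064, 0.005, -0.005]
force: [1.0, -0.2, 0.2]
opening: 0.1
```

```bash
python3 -c "
from h import *
st(); goto(1,-41,72,1)"
```

```text
t 15.4 rack [  1.5 -41.7  73.2] F [ 1.05 -0.19  0.23] yaw 7.39 z [ 0.01    0.0098 -0.9999] op 0.1
[-0.5, -0.7, 1.2, -0.0002],
```

>>> send_rows:
  deltas:
    - [-0.3,0,0.8,0]
    - [0,0,0.6,0]
    - [0,0,0.6,0]

```text
clock: 15.7
tool_pos: [527.1, -112.7, 71.1]
ee_rot: [0.998, 0.065, 0.005, -0.005]
force: [0.4, 0.2, 0.7]
opening: -0.0
```

>>> send_rows:
  deltas:
    - [0,0,0.5,0]

```text
clock: 15.8
tool_pos: [527.1, -112.7, 70.5]
ee_rot: [0.998, 0.065, 0.005, -0.004]
force: [-0.4, -0.4, 0.4]
opening: -0.1
```

>>> send_rows:
  deltas:
    - [0,0,0.3,0]

```text
clock: 15.9
tool_pos: [527.1, -112.6, 70.2]
ee_rot: [0.998, 0.065, 0.005, -0.005]
force: [0.6, -0.1, 0.1]
opening: -0.1
```

>>> send_rows:
  deltas:
    - [0,0,0.3,0]

```text
clock: 16.0
tool_pos: [527.1, -112.7, 70.1]
ee_rot: [0.998, 0.065, 0.005, -0.004]
force: [-2.1, 0.0, 6.0]
opening: 0.1
```

>>> send_rows:
  deltas:
    - [0,0,-5,0]
    - [0,0,-15,0]
    - [0,10,-15,0]
    - [0,15,-3,0]
    - [0,12,0,0]
    - [0,0,0,0]

```text
clock: 16.6
tool_pos: [531.3, -151.5, 108.9]
ee_rot: [0.998, 0.065, 0.005, -0.005]
force: [-0.9, -0.1, -0.6]
opening: 0.0
```

```bash
python3 -c "
from h import *
wl('L4'); st();goto(1,-38,104,5)"
```

```text
t 16.65 rack [ 1.000e-01 -7.940e+01  1.087e+02] F [-0.08 -0.31  1.11] yaw 7.47 z [ 0.0081  0.0108 -0.9999] op -0.3
[0.2, -8.3, 0.9, 0.0002],[0.2, -8.3, 0.9, 0.0002],[0.2, -8.3, 0.9, 0.0002],[0.2, -8.3, 0.9, 0.0002],[0.2, -8.3, 0.9, 0.0002],
```

View pics/wL4.png

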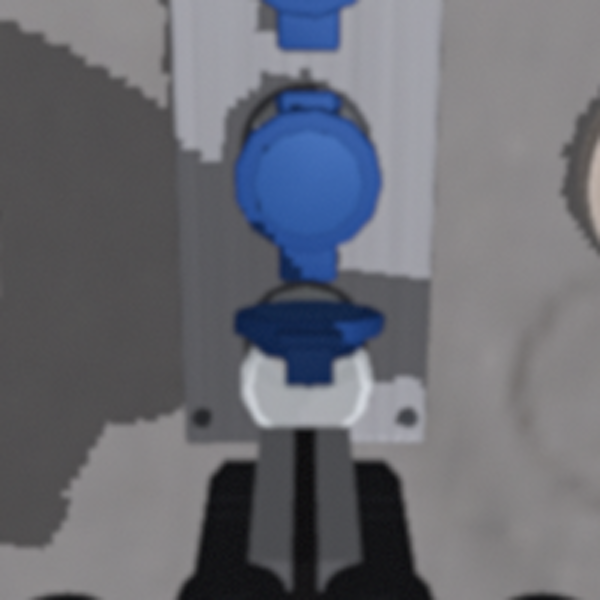

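Lid 4 is shut at crop (310,180), and lid 5 stands at (308,325). Next is lid 5.

>>> send_rows:
  deltas:
    - [0.3,-10,0,0]
    - [0.3,-10,0,0]
    - [0.3,-10,0,0]
    - [0.3,-7,2,0]
    - [0,0,8,0]
    - [0,0,8,0]
    - [0,0,7,0]
    - [0,0,0,0]

```text
clock: 17.45
tool_pos: [524.2, -107.1, 79.5]
ee_rot: [0.998, 0.066, 0.002, -0.007]
force: [-0.2, -0.1, -0.6]
opening: 0.0
```

>>> send_rows:
  deltas:
    - [0.3,7,0,0]
    - [0.3,7,0,0]
    - [0.3,7,0,0]
    - [0.3,7,0,0]
    - [0.3,7,0,0]
    - [0.3,7,0,0]
    - [0,0,0,0]

```text
clock: 18.15
tool_pos: [533.2, -154.5, 79.2]
ee_rot: [0.998, 0.065, 0.003, -0.006]
force: [-0.7, 0.0, 0.4]
opening: -0.0
```

>>> send_rows:
  deltas:
    - [0,0,2,0]
    - [0,0,2,0]
    - [0,0,1.5,0]
    - [0,0,0,0]

```text
clock: 18.55
tool_pos: [533.0, -154.3, 73.3]
ee_rot: [0.998, 0.065, 0.003, -0.006]
force: [-0.1, -0.1, -0.1]
opening: -0.3
```

```bash
python3 -c "
from h import *
st(); goto(1,-83,72,1)"
```

```text
t 18.55 rack [  1.8 -83.2  73.3] F [-0.08 -0.06 -0.05] yaw 7.44 z [ 0.0043  0.0127 -0.9999] op -0.3
[-0.8, -0.2, 1.3, 0.0008],
```

>>> send_rows:
  deltas:
    - [-0.5,0,0.8,0]
    - [0,0,0.6,0]
    - [0,0,0.6,0]

```text
clock: 18.85
tool_pos: [532.5, -153.9, 71.2]
ee_rot: [0.998, 0.065, 0.003, -0.006]
force: [0.2, -0.8, 0.5]
opening: 0.0
```

>>> send_rows:
  deltas:
    - [0,0,0.5,0]

```text
clock: 18.95
tool_pos: [532.5, -153.8, 70.7]
ee_rot: [0.998, 0.065, 0.003, -0.006]
force: [0.3, -0.3, -0.4]
opening: -0.2
```

>>> send_rows:
  deltas:
    - [0,0,0.4,0]

```text
clock: 19.05
tool_pos: [532.5, -153.8, 70.2]
ee_rot: [0.998, 0.065, 0.003, -0.006]
force: [-0.2, -0.4, 0.0]
opening: 0.2
```

>>> send_rows:
  deltas:
    - [0,0,0.3,0]

```text
clock: 19.15
tool_pos: [532.5, -153.8, 70.0]
ee_rot: [0.998, 0.065, 0.003, -0.006]
force: [-1.7, 0.6, 4.3]
opening: 0.2
```

>>> send_rows:
  deltas:
    - [0,0,-5,0]
    - [0,0,-15,0]
    - [0,10,-20,0]
    - [0,20,-20,0]
    - [0,20,-20,0]
    - [0,20,-20,0]
    - [0,0,0,0]
    - [0,0,0,0]

```text
clock: 19.95
tool_pos: [539.8, -225.0, 173.2]
ee_rot: [0.998, 0.066, 0.001, -0.007]
force: [-0.5, 0.1, -0.8]
opening: -0.3
```

```bash
python3 -c "
from h import *
look('F')
im=bot.read_camera('wrist')[:,:,::-1]; cv2.imwrite('pics/wF.png',im); st()
K=bot.camera_info('wrist');T=wristT(bot.observe(),K)
c=bot.camera_info('top');im=bot.read_camera('top')[:,:,::-1]; cv2.imwrite('pics/tF.png',cv2.resize(np.ascontiguousarray(im[200:350,220:420]),(800,600)))
for n,z in [('indicator_bottle',40),('dish',10),('marker',8),('small_beaker',35),('dish_stack',40)]:
    for d in bot.find_in('side',n)[:1]: print(n,on_z(bot.camera_info('side'),bot.camera_info('side')['extrinsics'],np.array(d['location'])*[640,480],z).round())
"
```

```text
t 20.05 rack [  -0.5 -153.7  172.7] F [-0.26  0.87 -1.06] yaw 7.59 z [ 6.000e-04  1.480e-02 -9.999e-01] op 0.0
indicator_bottle [620. -32.  40.]
dish [ 622. -125.   10.]
marker [ 442. -109.    8.]
dish_stack [ 691. -385.   40.]
```

View pics/wF.png

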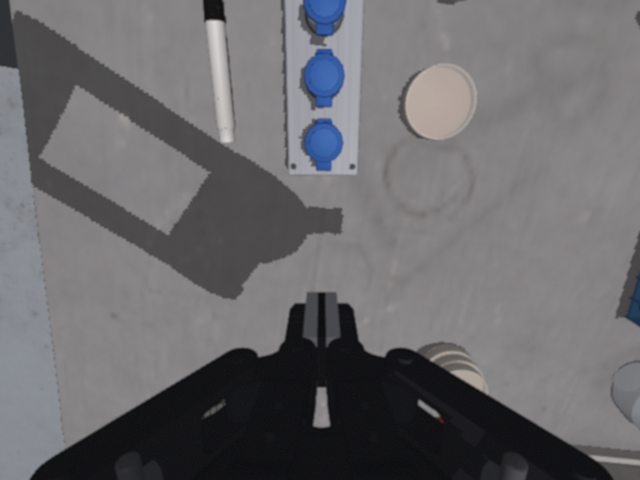

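View pics/sF.png

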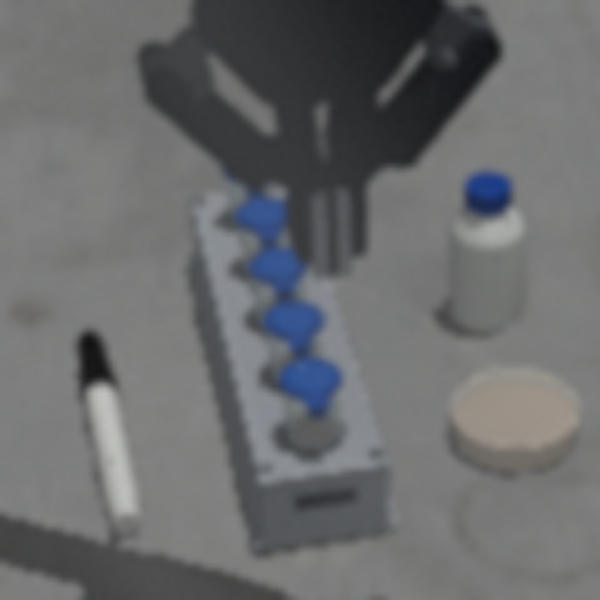

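The wrist view shows lids 3–5 flat at (325,8), (323,77) and (323,143), and the side view shows lids 2–5 flat. I'll check the top view for lid 1.

View pics/tF.png

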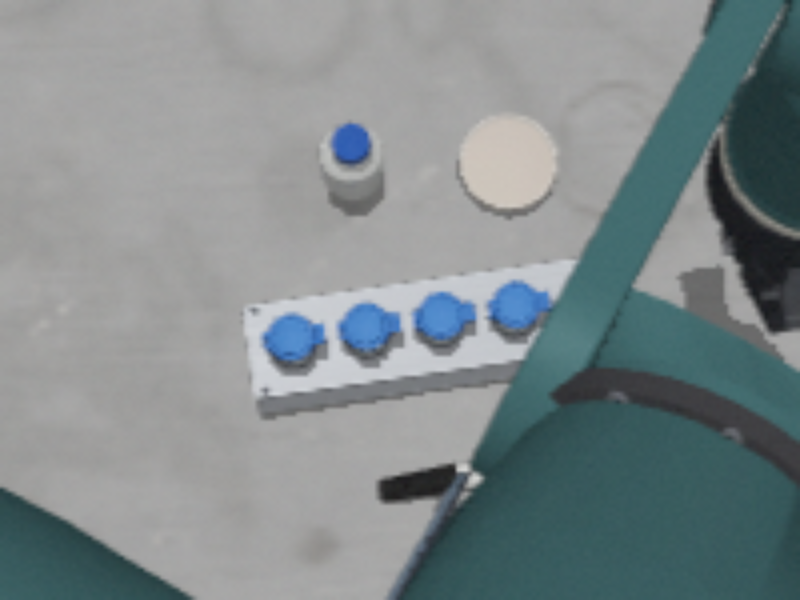

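The top view shows lids 1–4 shut at crop (293,338), (367,328), (442,317) and (516,306). The rack, bottle, dish and marker are at the same pixels as at the start. Together with the wrist view of lid 5, all five are shut, so I'm handing in.

```bash
python3 -c "
from bench import bot
print(bot.hand_in(), bot.observe()['clock'])"
```

```text
the job is handed in; nothing more can be done
the job is handed in; nothing more can be done
```

All five lids are folded over and snapped shut, done in order from left to right with the closed fingertips. The job was handed in just after 20 s on the clock.

- **Pressing force:** The press readings peaked at about 14 N on lid 1, where I went slightly past the snap. They stayed at about 6 N or less on lids 2–5. Force is only read at the end of each move call, so brief peaks in between would not show.
- **Lids shut:** I checked lids 1–4 in the wrist camera after pressing each, before starting the next. The final top view shows lids 1–4 flat, the side view shows 2–5 and the wrist view shows 3–5. No single picture shows all five, because the arm blocks part of each.
- **Rack and bench:** The rack, bottle, dish and the visible part of the marker are at the same pixels in the top view as at the start. The network's side-view positions read up to about 15 mm differently for the bottle. I put that down to detection error, since the top picture shows no change.
- **Not re-checked:** The small beaker was not found in the last side view. The arm never went near it at low height.

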